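# Put the laser filter cartridge away in its case

## Robot

A 7-joint arm with a two-finger parallel gripper is mounted at the origin on the work surface. World frame = base frame: x ahead of the robot, y to its left, z up, the work surface at z = 0. Lengths are in mm, angles in degrees, forces in N, time in s.
With the tool pointing down it reaches from about 425 to 800 mm from the base axis. Payload 8.3 kg.
Tool frame: the origin (TCP) lies between the finger pads; the fingertips stand tcp_to_tips ahead of it and the grasp point (between the pads) lies 2 mm behind it (tcp_to_tips is the distance from the TCP to the fingertips, in mm); z points along the fingers, y is the line along which they close (so a half turn about z gives the same grasp; the last joint's range is limited). The gripper opens to 85 mm and grips with 20 to 120 N. Pads are 22 mm wide; open, the fingers measure 114 mm over their backs; the gripper's body (76 mm by 85 mm) begins 54 mm behind the grasp point. The pads swing forward as they close: fully open they stand 13 mm farther back than shut.
Start: joints at [62.974, 21.967, 0.94, 78.501, -0.361, 79.538, -2.664], TCP at [248.476, -573.466, 248.279] pointing down, gripper open.
Joint ranges: [-169.22, 169.22], [-14.56, 117.87], [-87.37, 89.26], [10.42, 133.3], [-82.24, 262.24], [0.94, 117.77], [-172.7, 172.7]. Speed limits (degrees/s): [136.94, 136.94, 172.46, 172.46, 180, 180, 180].

## Interface

Orientations are given as [roll, pitch, yaw] about the fixed x, y, z axes, in that order (R = Rz(yaw) Ry(pitch) Rx(roll)).
In Python, from station import * gives the robot as it stands. The module is installed in compiled form; this text tells all that it offers.
- The arm moves only by the tool arm_command, never from a script. Its argument "steps" is a list of rows, each a list of 3 entries, a list of its own where there are three numbers: the closure, from 0 (fully open) to 1 (shut), then the shift along the world's x, y, z in mm, then the turn, a rotation vector about the world's x, y, z in rad. A call has exactly 10 rows; each row shifts and turns the commanded pose from where the row before left it; what a row does not reach is not made up. A row lasts 1/12 s, in which the tool goes at most 41.7 mm and 7.16 degrees, less where a joint would pass 70% of its speed; a pose out of reach is approached as far as the arm can. A call is refused whole if a number of a shift passes 41.7 or a number of a turn 0.125, either way. A call with a gripper value outside its range is refused whole. The fingers move at their own pace and stop on an object; "force" is the grip in N (left out, the last holds). Time passes only in rows, so rows that do not move let the fingers close, or fill a call up. It gives the time, the measured TCP pose, the force, the opening and the grip force at its end, in the units of the state.
- observe(): the state, without advancing time (a new reading comes with each control period).
- read_camera(name): name is "scene" or "top" or "wrist"; returns the picture (384x512x3 uint8, red, green, blue); there is no depth.
- camera_info(name): a dict with "fov_y" (degrees; the focal length in pixels is half the picture's height over the tangent of half this angle, whatever the lens; pixels are square), "cx", "cy" (the principal point, pixels), "dist" ([k1, k2, p1, p2, k3] as OpenCV has them; the pictures are not rectified), "rvec" (rotation vector, rad) and "tvec" (3), from world to camera coordinates, as OpenCV has them; the wrist camera has in their place "T_tool_cam" (4x4, takes a point from camera to tool coordinates, whose origin is the TCP and whose axes are the flange's). Camera axes: x right, y down, z forward; pixel columns grow to the right and rows downward; lengths in mm; the calibration is good to about 2 mm. A picture is of the moment at which its call begins: read the wrist's pose just before it. camera_info takes no time and is no camera call.
- sign_off(): hands the job in; it is judged then, once.
The state is a dict: "time_s": time; "qpos": joint angles; "joint_vel": joint speeds; "joint_torque": joint torques, N m; "eef_pos": TCP position; "tool_rot": TCP orientation; "ft_force": force on the tool from outside, world axes, zero at the start; "torque": the same for the moment, N m; "opening": finger opening in mm; "grasp_force": force on a finger pad.
Only numpy, scipy, OpenCV 4.12 (cv2) and the standard library are available. Lean on these libraries where they do the work, as an engineer would, in place of code of your own. Each camera call takes 0.05 s, during which the arm holds its last target. There are 200 camera calls.

## Task

Pick up the tall filter cartridge that stands loose on the bench and slide it, tab upwards, down into the empty grey case until it sits fully home, lowering it all the way before you let go. Leave the cartridge already stored in the other case and the squat prism block where they are.

Things in the scene. Friction and masses are not known exactly. Their poses are not given: they have to be found in the camera images.
- module: The loose filter cartridge to put away: black upright block 28 (x) by 48 (y) by 70 mm tall, a round glass window on both wide faces; on top, centred, a bare aluminium grip tab 16 (x) by 30 (y) by 34 mm tall: 104 mm overall. About 160 g. Origin at the centre of its underside, z up. Stands free on the bench. Half a turn about z makes no difference to the fit.
- case: The empty case: grey open-topped sleeve fixed to the bench. Origin on the bench at the centre of its 90 by 110 by 6 mm foot plate, z up. Slot 34 (x) by 54 mm (y), 3 mm play each side with the cartridge's x along the case's x; slot floor 6 mm above the origin, straight walls to 60 mm, then a lip flaring 8 mm outwards, its top at 71 mm. With the cartridge home all its tab stands clear.
- stored: A second cartridge, the same as the loose one, already seated in the other case, which is identical and also screwed down. Origin at the centre of its underside (6 mm above the bench), z up. To be left alone.
- block: Bystander: a squat black prism block 56 by 56 by 40 mm with a round aluminium knob (22 mm across, 16 mm tall) on top, loose on the bench. Origin at the centre of its underside, z up. To be left alone.

How it is judged:
By the outcome, as a careful person would: the job done as asked, in the order asked, and still so for the second after the job is handed in, with the robot touching nothing.
It also fails if it takes over 43 s, if anything falls off the work surface, if the arm or the gripper's body presses on something with over 40 N, if the wrist force passes 120 N, or if a joint passes its speed limit or range.

## Working session

There is one attempt and no reset: what is moved stays moved. The work goes in short steps, Python scripts to look and compute and a tool call to move; the robot and the scene stay as the last step left them, time stands still between calls to the robot, and variables do not carry over. Pictures are saved under pics/ and viewed, at most 10 in all, crops included, and the job is handed in when it is done.

Besides the shell and the picture viewer there is one more tool, called as name([rows], argument=value, ...), one row to a line, values as JSON. arm_command: Moves the arm, as the interface text tells. Its arguments: {"type":"object","properties":{"steps":{"type":"array"},"force":{"type":"number"}},"required":["steps"]}

```bash
mkdir -p pics
python3 - <<'E'
from station import *
import cv2,numpy as np
s=observe();print({k:np.round(v,2).tolist() for k,v in s.items()})
for n in("scene","top","wrist"):
    cv2.imwrite(f"pics/{n}0.png",read_camera(n)[:,:,::-1]); print(n,camera_info(n))
a=[cv2.imread(f"pics/{n}0.png") for n in("scene","top")]
E
```

```text
{'time_s': 0.0, 'qpos': [62.97, 22.02, 0.94, 78.56, -0.36, 79.54, -2.67], 'joint_vel': [-0.03, 0.04, 0.08, -0.01, -0.0, 0.09, -0.06], 'joint_torque': [0.0, -62.76, 0.84, -37.18, 0.02, 0.01, 0.0], 'eef_pos': [248.27, -573.05, 247.27], 'tool_rot': [-179.89, 0.0, 23.42], 'ft_force': [0.42, 1.21, -0.57], 'torque': [0.01, 0.03, -0.03], 'grasp_force': 0.0, 'opening': 85.45}
scene {'fov_y': 56.41379270211503, 'cx': 254.60972863919443, 'cy': 197.12576827761487, 'dist': array([-0.09365853,  0.        ,  0.        ,  0.        ,  0.        ]), 'rvec': array([ 1.83844997,  1.81747414, -0.65916743]), 'tvec': array([   9.67339698, -399.37353409, 1302.94596459])}
top {'fov_y': 44.68228530526248, 'cx': 264.70374402210575, 'cy': 188.00644693277889, 'dist': array([-0.19784974,  0.        ,  0.        ,  0.        ,  0.        ]), 'rvec': array([ 2.11480491, -2.12891919,  0.14520649]), 'tvec': array([  18.04167098,  533.58396004, 1007.57553479])}
wrist {'fov_y': 62.34934725965372, 'cx': 260.45222680296996, 'cy': 192.61030420448512, 'dist': array([0.02661833, 0.        , 0.        , 0.        , 0.        ]), 'T_tool_cam': array([[-8.96415478e-04, -9.60409884e-01, -2.78589396e-01,
         6.99410749e+01],
       [ 9.99999598e-01, -8.52196418e-04, -2.79828508e-04,
         3.22776025e-01],
       [ 3.13371794e-05, -2.78589535e-01,  9.60410261e-01,
        -1.26358596e+02],
       [ 0.00000000e+00,  0.00000000e+00,  0.00000000e+00,
         1.00000000e+00]])}
```

View pics/scene0.png

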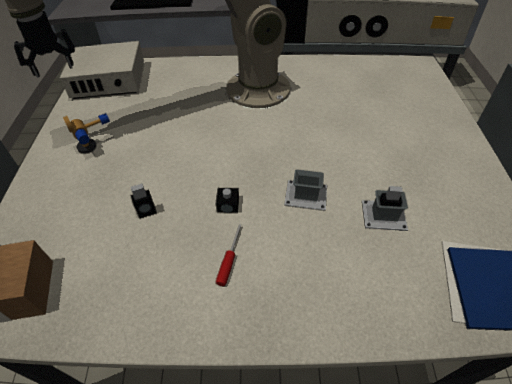

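View pics/top0.png

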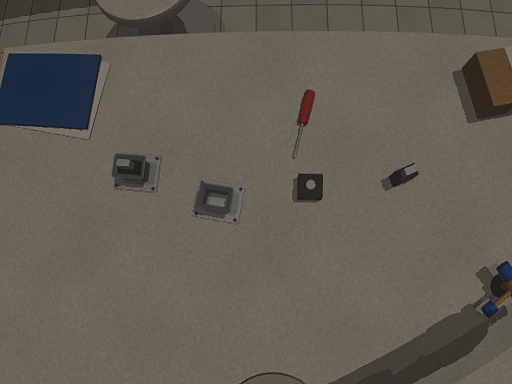

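```bash
ls; python3 -c "
import station;print([n for n in dir(station) if n[0]!='_']);print(getattr(station,'tcp_to_tips',None))"
```

```text
pics
['PlanningError', 'camera_info', 'observe', 'read_camera', 'sign_off', 'tcp_to_tips']
17.0
```

The scene view shows the loose cartridge at about (143,203), with its tab top near (138,187). The block is at (227,200), the empty case at (307,188) and the stored cartridge at (387,208). In the top view the same things are at (404,174), (310,187), (217,201) and (133,168).

```bash
cat > h.py <<'E'
from station import *
import cv2,numpy as np
from scipy.spatial.transform import Rotation as R
def cam(n,s=None):
    """K, dist, Rwc, t (world->cam) of camera n; for the wrist from state s"""
    i=camera_info(n); f=192/np.tan(np.radians(i["fov_y"]/2))
    K=np.array([[f,0,i["cx"]],[0,f,i["cy"]],[0,0,1.]])
    if n!="wrist": return K,i["dist"],R.from_rotvec(i["rvec"]).as_matrix(),np.array(i["tvec"])
    T=np.eye(4);T[:3,:3]=R.from_euler("xyz",s["tool_rot"],degrees=True).as_matrix();T[:3,3]=s["eef_pos"]
    W=np.linalg.inv(T@i["T_tool_cam"]);return K,i["dist"],W[:3,:3],W[:3,3]
def ray(c,uv):
    p=cv2.undistortPoints(np.array([[uv]],float),c[0],c[1])[0,0]
    d=c[2].T@np.array([*p,1]);return -c[2].T@c[3],d/np.linalg.norm(d)
def plane(c,uv,z):
    o,d=ray(c,uv);return o+d*(z-o[2])/d[2]
def tri(*cu):
    A=0;b=0;r=[]
    for c,uv in cu:
        o,d=ray(c,uv);P=np.eye(3)-np.outer(d,d);A=A+P;b=b+P@o;r.append((o,P))
    x=np.linalg.solve(A,b);return x,[np.linalg.norm(P@(x-o)) for o,P in r]
def proj(c,X): return cv2.projectPoints(np.array(X,float).reshape(-1,3),cv2.Rodrigues(c[2])[0],c[3],c[0],c[1])[0][:,0]
E
python3 - <<'E'
from h import *
np.set_printoptions(precision=1,suppress=True)
S,T=cam("scene"),cam("top")
for n,a,b in [("tab",(137.5,187),(411.5,169)),("case",(308,180),(214.5,199.5)),("stored",(394,189),(124,163)),("knob",(227,191),(311,185))]:
    print(n,*tri((S,a),(T,b)))
for u in [(137.5,187)]: print(plane(S,u,104))
a=cv2.imread("pics/scene0.png")[165:235,110:420];b=cv2.imread("pics/top0.png")[135:235,100:430]
cv2.imwrite("pics/crop1.png",np.vstack([cv2.resize(a,(775,175*1),interpolation=3),cv2.resize(b,(775,235),interpolation=3)]))
b=cv2.imread("pics/top0.png");a=cv2.imread("pics/scene0.png")
f=lambda i,x,y:cv2.resize(i[y:y+50,x:x+66],(396,300),interpolation=cv2.INTER_CUBIC)
cv2.imwrite("pics/crop2.png",np.vstack([np.hstack([f(a,110,172),f(a,275,163)]),np.hstack([f(b,370,150),f(b,186,176)])]))
E
```

```text
tab [ 562.3 -302.6  102.8] [np.float64(2.508758984897495), np.float64(2.5087589848975074)]
case [506.6 126.7  57.4] [np.float64(0.5986744577497368), np.float64(0.5986744577496641)]
stored [582.2 322.9 105.8] [np.float64(0.663469695668006), np.float64(0.6634696956680195)]
knob [537.9 -86.7  53.9] [np.float64(2.4493897312295174), np.float64(2.4493897312295103)]
[ 563.6 -299.4  104. ]
```

View pics/crop2.png

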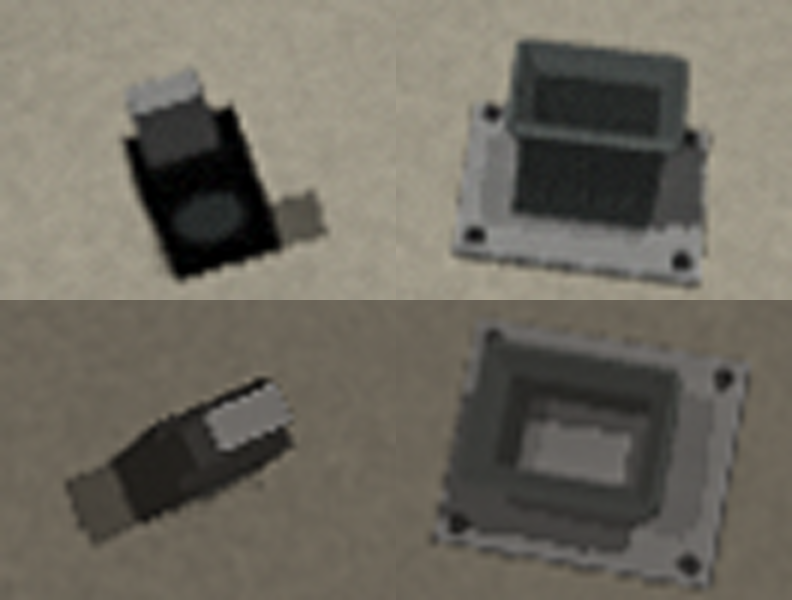

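The tab top triangulates to z = 103 mm (104 expected) and the stored tab to 106 mm (110 expected). Next I'll get the yaws and then move the wrist camera over the cartridge.

Run:
```python
from h import *
np.set_printoptions(precision=1,suppress=True)
T=cam("top");S=cam("scene")
C=lambda x,y,ox,oy,dx,dy:(ox+(x-dx+.5)/6-.5,oy+(y-dy+.5)/6-.5)
p=np.array([plane(T,C(x,y,186,176,396,300),6) for x,y in[(475,325),(750,365),(710,585),(435,540)]])
print(p,p.mean(0),[np.linalg.norm(p[i]-p[i-1]) for i in range(4)])
print("yaw long edges",[np.degrees(np.arctan2(*(a-b)[1::-1])) for a,b in[(p[0],p[1]),(p[3],p[2])]])
q=np.array([plane(S,C(x,y,275,163,396,0),6) for x,y in[(478,103),(712,132),(700,285),(452,255)]]);print(q,q.mean(0))
m=np.array([plane(T,C(x,y,370,150,0,300),104) for x,y in[(203,413),(278,378),(296,418),(224,452)]])
print(m,m.mean(0),[np.linalg.norm(m[i]-m[i-1]) for i in range(4)],[np.degrees(np.arctan2(*(a-b)[1::-1])) for a,b in[(m[0],m[1]),(m[3],m[2])]])
```

```text
[[561.3 171.3   6. ]
 [544.3  62.7   6. ]
 [458.4  78.    6. ]
 [476.4 185.6   6. ]] [510.1 124.4   6. ] [np.float64(86.1403431666335), np.float64(109.97063495078018), np.float64(87.2878350553913), np.float64(109.11142530089776)]
yaw long edges [np.float64(81.11384700822866), np.float64(80.51843069615038)]
[[458.7  81.7   6. ]
 [478.5 189.5   6. ]
 [567.4 172.1   6. ]
 [548.9  64.1   6. ]] [513.4 126.9   6. ]
[[ 563.9 -286.9  104. ]
 [ 576.7 -315.7  104. ]
 [ 561.9 -321.5  104. ]
 [ 549.5 -293.9  104. ]] [ 563.  -304.5  104. ] [np.float64(15.931349155500147), np.float64(31.475241228712765), np.float64(15.89067821175881), np.float64(30.23078722340971)] [np.float64(113.98648723815904), np.float64(114.08014583957404)]
```

arm_command([
  [0,[25,26,0],[0,0,0]],
  [0,[25,26,0],[0,0,0]],
  [0,[25,26,0],[0,0,0]],
  [0,[25,26,0],[0,0,0]],
  [0,[25,26,0],[0,0,0]],
  [0,[25,26,0],[0,0,0]],
  [0,[25,26,0],[0,0,0]],
  [0,[25,26,0],[0,0,0]],
  [0,[25,26,0],[0,0,0]],
  [0,[25,26,0],[0,0,0]],
])

```text
time_s: 0.98
eef_pos: [499.3, -312.0, 248.1]
tool_rot: [-180.0, 0.0, 23.4]
ft_force: [-0.4, -1.2, 0.3]
opening: 85.6
grasp_force: 0.0
```

Run:
```python
from h import *
import json
s=observe();cv2.imwrite("pics/w1.png",read_camera("wrist")[:,:,::-1]);json.dump({k:np.array(v).tolist() for k,v in s.items()},open("w1.json","w"))
print(s["eef_pos"],s["tool_rot"],proj(cam("wrist",s),[[563,-303,104],[563,-303,0]]))
```

```text
[ 499.28487302 -311.9951767   248.10627855] [-1.79984159e+02  1.26167313e-02  2.34170750e+01] [[280.85565027 110.30733363]
 [275.25348976 107.5408091 ]]
```

View pics/w1.png

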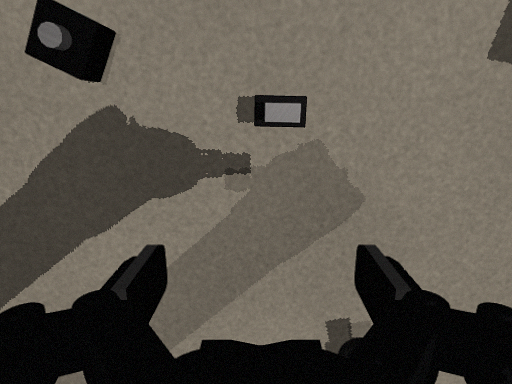

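The wrist view shows the bright tab top at about (283,113) with its edges nearly along the picture's axes. The black body around it spans 254–307 by 95–127, and the block is at upper left (70,40).

```bash
cat >> h.py <<'E'
def blob(img,box,lo):
    """minAreaRect of the bright blob in box (x0,y0,x1,y1)"""
    x0,y0,x1,y1=box;g=cv2.cvtColor(img[y0:y1,x0:x1],cv2.COLOR_BGR2GRAY)
    n,l,st,ce=cv2.connectedComponentsWithStats((g>lo).astype(np.uint8));i=1+np.argmax(st[1:,4])
    pts=np.argwhere(l==i)[:,::-1].astype(np.float32)+[x0,y0]
    return ce[i]+[x0,y0],cv2.boxPoints(cv2.minAreaRect(pts.astype(np.float32))),st[i,4]
E
python3 - <<'E'
from h import *
import json
np.set_printoptions(precision=2,suppress=True)
s=json.load(open("w1.json"));W=cam("wrist",s);T=cam("top");S=cam("scene")
c,b,n=blob(cv2.imread("pics/w1.png"),(258,98,304,126),120);print(c,n,b)
m=np.array([plane(W,x,104) for x in b]);print(m[:,:2],plane(W,c,104))
print([(np.linalg.norm(m[i]-m[i-1]),np.degrees(np.arctan2(*(m[i]-m[i-1])[1::-1]))) for i in range(4)])
ct=blob(cv2.imread("pics/top0.png"),(400,158,422,180),105);print(ct[0],ct[2],"tri W,T",*tri((W,c),(T,ct[0])),"W,S",*tri((W,c),(S,(137.5,187))))
E
```

```text
[282.75 112.16] 609 [[265. 103.]
 [300. 103.]
 [300. 121.]
 [265. 121.]]
[[ 563.11 -288.7 ]
 [ 574.45 -315.  ]
 [ 561.48 -321.17]
 [ 549.96 -294.44]] [ 562.27 -305.04  104.  ]
[(np.float64(14.357123613377128), np.float64(23.60546572778005)), (np.float64(28.63694205554274), np.float64(-66.69124670954606)), (np.float64(14.361098485017655), np.float64(-154.5501794043988)), (np.float64(29.09912336545509), np.float64(113.3202885861141))]
[411.08 168.98] 84 tri W,T [ 562.61 -304.85  102.12] [np.float64(0.48809606322819304), np.float64(0.48809606322805565)] W,S [ 561.35 -303.16  100.49] [np.float64(2.3254815708644374), np.float64(2.3254815708645538)]
```

arm_command([
  [0,[16,2,0],[0,0,0]],
  [0,[16,2,0],[0,0,0]],
  [0,[16,2,0],[0,0,0]],
  [0,[15,1.5,0],[0,0,0]],
  [0,[0,0,-20],[0,0,0]],
  [0,[0,0,-20],[0,0,0]],
  [0,[0,0,-20],[0,0,0]],
  [0,[0,0,-8],[0,0,0]],
  [0,[0,0,0],[0,0,0]],
  [0,[0,0,0],[0,0,0]],
])

```text
time_s: 1.87
eef_pos: [561.3, -306.1, 180.4]
tool_rot: [-180.0, 0.0, 23.4]
ft_force: [-0.6, 0.6, 0.7]
opening: 85.4
grasp_force: 0.0
```

Run:
```python
from h import *
import json
np.set_printoptions(precision=2,suppress=True)
s=observe();im=read_camera("wrist")[:,:,::-1].copy();cv2.imwrite("pics/w2.png",im);json.dump({k:np.array(v).tolist() for k,v in s.items()},open("w2.json","w"))
W=cam("wrist",s);W1=cam("wrist",json.load(open("w1.json")))
p=proj(W,[562.3,-304.5,104])[0];print(s["eef_pos"],p)
x,y=p.astype(int);c,b,n=blob(im,(x-50,y-40,x+50,y+40),120);print(c,n,b)
m=np.array([plane(W,v,104) for v in b]);print(plane(W,c,104),[(np.linalg.norm(m[i]-m[i-1]),np.degrees(np.arctan2(*(m[i]-m[i-1])[1::-1]))) for i in range(4)])
print(*tri((W,c),(W1,(282.75,112.16))))
```

```text
[ 561.3  -306.1   180.44] [258.54 206.2 ]
[217.27 220.49] 612 [[208. 245.]
 [208. 202.]
 [235. 202.]
 [235. 245.]]
[ 541.69 -282.71  104.  ] [(np.float64(18.833398809009132), np.float64(113.31008767735786)), (np.float64(31.547134144267847), np.float64(20.77061030122218)), (np.float64(18.099926559514905), np.float64(-66.639326906506)), (np.float64(31.539129571987022), np.float64(-157.89681159471158))]
[ 563.87 -291.11  161.44] [np.float64(9.648164099257562), np.float64(9.648164099257597)]
```

View pics/w2.png

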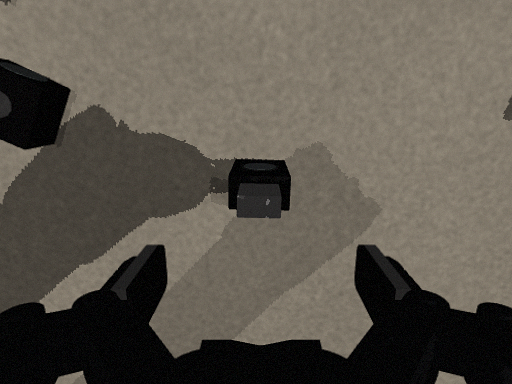

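The cartridge body spans 229–291 by 158–210, with its tab at 237–282 by 183–218. The tab centre is at (259.5,206) against (258.5,206) predicted, midway between the fingers, so I'm going down.

arm_command([
  [0,[1,1.5,-20],[0,0,0]],
  [0,[0,0,-20],[0,0,0]],
  [0,[0,0,-20],[0,0,0]],
  [0,[0,0,-15],[0,0,0]],
  [0,[0,0,-9],[0,0,0]],
  [0,[0,0,-3],[0,0,0]],
  [0,[0,0,0],[0,0,0]],
  [0.2,[0,0,0],[0,0,0]],
  [0.4,[0,0,0],[0,0,0]],
  [0.5,[0,0,0],[0,0,0]],
], force=40)

```text
time_s: 2.75
eef_pos: [563.2, -304.8, 94.6]
tool_rot: [179.9, -0.1, 23.4]
ft_force: [-0.5, 0.2, 0.1]
opening: 51.4
grasp_force: 0.0
```

arm_command([
  [0.6,[0,0,0],[0,0,0]],
  [0.7,[0,0,0],[0,0,0]],
  [0.8,[0,0,0],[0,0,0]],
  [1,[0,0,0],[0,0,0]],
  [1,[0,0,0],[0,0,0]],
  [1,[0,0,0],[0,0,0]],
  [1,[0,0,0],[0,0,0]],
  [1,[0,0,0],[0,0,0]],
  [1,[0,0,0],[0,0,0]],
  [1,[0,0,0],[0,0,0]],
], force=40)

```text
time_s: 3.58
eef_pos: [562.9, -304.5, 94.1]
tool_rot: [180.0, -0.1, 23.4]
ft_force: [-0.8, 1.1, 5.2]
opening: 29.2
grasp_force: 40.2
```

arm_command([
  [1,[0,0,5],[0,0,0]],
  [1,[0,0,15],[0,0,0]],
  [1,[0,0,20],[0,0,0]],
  [1,[0,0,20],[0,0,0]],
  [1,[0,0,20],[0,0,0]],
  [1,[0,0,20],[0,0,0]],
  [1,[0,0,20],[0,0,0]],
  [1,[-3,10,20],[0,0,0]],
  [1,[-3,20,0],[0,0,0]],
  [1,[-3,30,0],[0,0,0]],
])

```text
time_s: 4.42
eef_pos: [552.9, -247.3, 234.4]
tool_rot: [179.8, -0.0, 23.1]
ft_force: [-0.3, 0.5, -0.9]
opening: 29.4
grasp_force: 39.8
```

arm_command([
  [1,[-3,20,0],[0,0,-0.06]],
  [1,[-3,20,0],[0,0,-0.06]],
  [1,[-3,20,0],[0,0,-0.06]],
  [1,[-3,20,0],[0,0,-0.06]],
  [1,[-3,20,0],[0,0,-0.06]],
  [1,[-3,20,0],[0,0,-0.06]],
  [1,[-3,20,0],[0,0,-0.06]],
  [1,[-3,20,0],[0,0,-0.06]],
  [1,[-3,20,0],[0,0,-0.06]],
  [1,[-3,20,0],[0,0,-0.03]],
])

```text
time_s: 5.25
eef_pos: [522.8, -43.6, 233.0]
tool_rot: [180.0, 0.0, -9.4]
ft_force: [0.5, 0.4, -1.5]
opening: 29.5
grasp_force: 39.8
```

Run:
```python
from h import *
import json
s=observe();im=read_camera("wrist")[:,:,::-1].copy();cv2.imwrite("pics/w3.png",im);json.dump({k:np.array(v).tolist() for k,v in s.items()},open("w3.json","w"))
W=cam("wrist",s);print(s["eef_pos"],s["tool_rot"],proj(W,[[511,125,71],[511,125,6]]))
```

```text
[522.83016106 -43.58490229 233.04915889] [ 1.79990035e+02  4.62701283e-02 -9.43633567e+00] [[ 88.74679881 218.54829411]
 [118.03348798 198.46161598]]
```

View pics/w3.png

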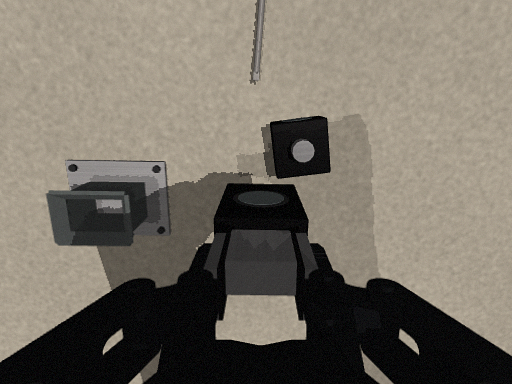

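The wrist view shows the case's foot plate with corners near (66,160), (166,162) and (170,236). Its lip spans 48–132 by 191–245. The cartridge hangs straight between the fingers at about (262,205). I'll enlarge the case to measure it.

Run:
```python
import cv2
i=cv2.imread("pics/w3.png")[150:255,40:180]
cv2.imwrite("pics/w3c.png",cv2.resize(cv2.convertScaleAbs(i,alpha=1.4),None,fx=5,fy=5,interpolation=cv2.INTER_CUBIC))
```

```text
(no output)
```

View pics/w3c.png

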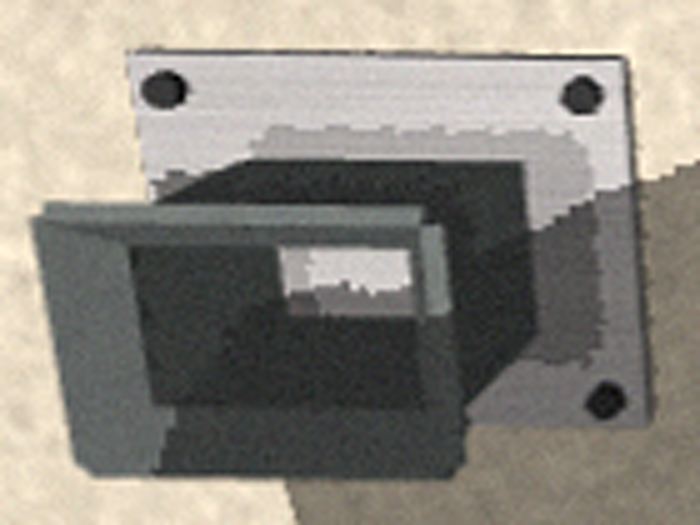

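The crop shows foot corners at (128,50), (625,57) and (648,427), and slot mouth corners at (131,247), (415,247), (428,407) and (153,405). I'll fit the case pose to these.

```bash
cat > fit.py <<'E'
from h import *
import json
from scipy.optimize import least_squares
np.set_printoptions(precision=2,suppress=True)
W=cam("wrist",json.load(open("w3.json")));T=cam("top");S=cam("scene")
cw=lambda l,k,ox,oy,dx=0,dy=0:[(ox+(x-dx+.5)/k-.5,oy+(y-dy+.5)/k-.5) for x,y in l]
F=[(45,55,6),(45,-55,6),(-45,-55,6),(-45,55,6)];M=[(17,27,60),(17,-27,60),(-17,-27,60),(-17,27,60)]
obs={"Wfoot":(W,F[:3],cw([(128,50),(625,57),(648,427)],5,40,150)),
"Wmouth":(W,M,cw([(131,247),(415,247),(428,407),(153,405)],5,40,150)),
"Tfoot":(T,F,cw([(475,325),(750,365),(710,585),(435,540)],6,186,176,396,300)),
"Sfoot":(S,[F[2],F[3],F[0],F[1]],cw([(478,103),(712,132),(700,285),(452,255)],6,275,163,396,0))}
def fit(names,free_z=False):
    def f(p):
        r=[]
        for n in names:
            c,X,u=obs[n];Y=R.from_euler("z",p[2],degrees=True).apply(X)+[p[0],p[1],p[3] if free_z else 0];r.append(proj(c,Y)-u)
        return np.vstack(r).ravel()
    s=least_squares(f,[511,125,-9]+[0]*free_z);return s.x,np.sqrt(np.mean(s.fun**2))
E
python3 - <<'E'
from fit import *
for n in [["Wfoot"],["Wmouth"],["Wfoot","Wmouth"],["Tfoot"],["Sfoot"],list(obs)]: print(n,*fit(n))
print("z free",*fit(["Wfoot","Wmouth"],1),*fit(list(obs),1))
E
```

```text
['Wfoot'] [510.49 123.52 -10.45] 0.24577227589100253
['Wmouth'] [510.18 123.66 -10.54] 0.46009139694086915
['Wfoot', 'Wmouth'] [510.3  123.6  -10.45] 0.397112284711712
['Tfoot'] [510.13 124.4   -9.42] 0.5196489891211311
['Sfoot'] [513.44 126.81 -10.59] 0.21259355907445648
['Wfoot', 'Wmouth', 'Tfoot', 'Sfoot'] [510.39 123.91 -10.32] 0.7088122063927613
z free [510.33 123.53 -10.45   0.14] 0.3968058517650588 [509.81 125.19 -10.32  -2.72] 0.6033234204010264
```

Run:
```python
from fit import *
s=json.load(open("w3.json"));P=np.array(s["eef_pos"]);Rt=R.from_euler("xyz",s["tool_rot"],degrees=True)
pj=lambda L:proj(W,Rt.apply(L)+P)
print("pred rows x=14 z94,24; x=8 z24,-10; x=-8 z-10\n",pj([(14,0,94),(14,0,24),(8,0,24),(8,0,-10),(-8,0,-10)]))
print("bottom corners",pj([(14,24,94),(14,-24,94)]),"topcorners",pj([(14,24,24),(14,-24,24)]),"dx 1mm",pj([(15,0,94)]))
g=cv2.cvtColor(cv2.imread("pics/w3.png"),cv2.COLOR_BGR2GRAY).astype(float)
c=g[:,240:282].mean(1);print("rows",[(i,round(c[i])) for i in list(range(180,190))+list(range(207,236))+list(range(286,300))])
r=g[184:192].mean(0);print("cols row188",[(i,round(r[i])) for i in list(range(218,230))+list(range(294,308))])
```

```text
pred rows x=14 z94,24; x=8 z24,-10; x=-8 z-10
 [[259.59 182.3 ]
 [259.34 216.61]
 [259.37 227.68]
 [259.16 259.89]
 [259.23 294.37]]
bottom corners [[293.11 182.26]
 [226.07 182.33]] topcorners [[306.96 216.57]
 [211.72 216.68]] dx 1mm [[259.59 180.94]]
rows [(180, 130), (181, 129), (182, 132), (183, 115), (184, 26), (185, 3), (186, 4), (187, 4), (188, 5), (189, 5), (207, 7), (208, 5), (209, 4), (210, 5), (211, 4), (212, 4), (213, 6), (214, 6), (215, 6), (216, 6), (217, 5), (218, 8), (219, 10), (220, 10), (221, 10), (222, 10), (223, 10), (224, 10), (225, 10), (226, 9), (227, 11), (228, 9), (229, 12), (230, 56), (231, 59), (232, 59), (233, 59), (234, 59), (235, 58), (286, 57), (287, 57), (288, 57), (289, 57), (290, 56), (291, 57), (292, 56), (293, 56), (294, 53), (295, 122), (296, 156), (297, 157), (298, 157), (299, 157)]
cols row188 [(218, 84), (219, 84), (220, 85), (221, 84), (222, 86), (223, 87), (224, 76), (225, 56), (226, 24), (227, 6), (228, 6), (229, 4), (294, 34), (295, 74), (296, 116), (297, 137), (298, 136), (299, 134), (300, 137), (301, 137), (302, 140), (303, 138), (304, 138), (305, 137), (306, 135), (307, 136)]
```

The cartridge sits about −0.7 mm along tool x in the hand. The case fits at (510.3, 123.6), yaw −10.4, so I'm aiming the TCP at (511.1, 123.9).

arm_command([
  [1,[-1.7,22,0],[0,0,-0.0175]],
  [1,[-2,26,0],[0,0,0]],
  [1,[-2,26,0],[0,0,0]],
  [1,[-2,26,0],[0,0,0]],
  [1,[-2,26,0],[0,0,0]],
  [1,[-1,20,0],[0,0,0]],
  [1,[-1,15,0],[0,0,0]],
  [1,[0,6.5,0],[0,0,0]],
  [1,[0,0,0],[0,0,0]],
  [1,[0,0,0],[0,0,0]],
])

```text
time_s: 6.13
eef_pos: [511.8, 122.1, 233.1]
tool_rot: [180.0, 0.0, -10.2]
ft_force: [-0.2, -1.9, -0.4]
opening: 29.5
grasp_force: 39.9
```

Run:
```python
from fit import *
s=observe();print(s["eef_pos"],s["tool_rot"],s["ft_force"])
ims=[]
for n in("wrist","scene","top"):
    im=read_camera(n)[:,:,::-1].copy();cv2.imwrite(f"pics/{n}4.png",im);ims.append(im)
json.dump({k:np.array(v).tolist() for k,v in s.items()},open("w4.json","w"))
a=cv2.resize(ims[1][120:220,260:380],(480,400));b=cv2.resize(ims[0],(512,384))[150:384,120:400]
o=np.zeros((400,780,3),np.uint8);o[:,:480]=a;o[:234,490:770]=b;cv2.imwrite("pics/c4.png",o)
```

```text
[511.83 122.14 233.05] [179.96   0.02 -10.25] [-0.19 -1.88 -0.41]
```

View pics/c4.png

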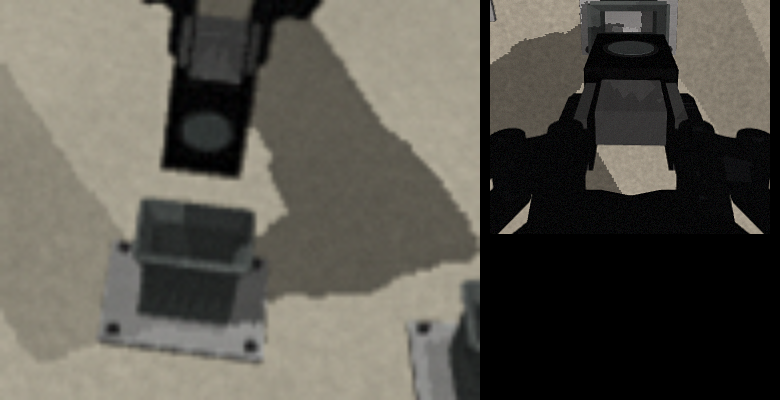

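The scene crop shows the cartridge hanging straight above the case mouth. In the wrist view it is centred on the lip to within about 2 px. I'll correct by (−0.7, +1.8) mm and lower it.

arm_command([
  [1,[-0.7,1.8,0],[0,0,0]],
  [1,[0,0,-5],[0,0,0]],
  [1,[0,0,-12],[0,0,0]],
  [1,[0,0,-15],[0,0,0]],
  [1,[0,0,-15],[0,0,0]],
  [1,[0,0,-10],[0,0,0]],
  [1,[0,0,-4],[0,0,0]],
  [1,[0,0,0],[0,0,0]],
  [1,[0,0,0],[0,0,0]],
  [1,[0,0,0],[0,0,0]],
])

```text
time_s: 7.12
eef_pos: [511.6, 125.0, 173.2]
tool_rot: [-180.0, -0.1, -10.2]
ft_force: [0.9, -1.0, -1.3]
opening: 29.4
grasp_force: 39.9
```

Run:
```python
from fit import *
s=observe();print(s["eef_pos"],s["tool_rot"],s["ft_force"])
im=read_camera("wrist")[:,:,::-1].copy();sc=read_camera("scene")[:,:,::-1].copy();cv2.imwrite("pics/w5.png",im);json.dump({k:np.array(v).tolist() for k,v in s.items()},open("w5.json","w"))
a=cv2.resize(sc[120:220,260:350],(360,400),interpolation=2);b=cv2.resize(im[130:270,160:370],(420,280),interpolation=2)
o=np.zeros((400,790,3),np.uint8);o[:,:360]=a;o[:280,370:]=b;cv2.imwrite("pics/c5.png",cv2.convertScaleAbs(o,alpha=1.6))
```

```text
[511.62 125.   173.18] [-179.96   -0.08  -10.24] [ 0.85 -0.99 -1.29]
```

View pics/c5.png

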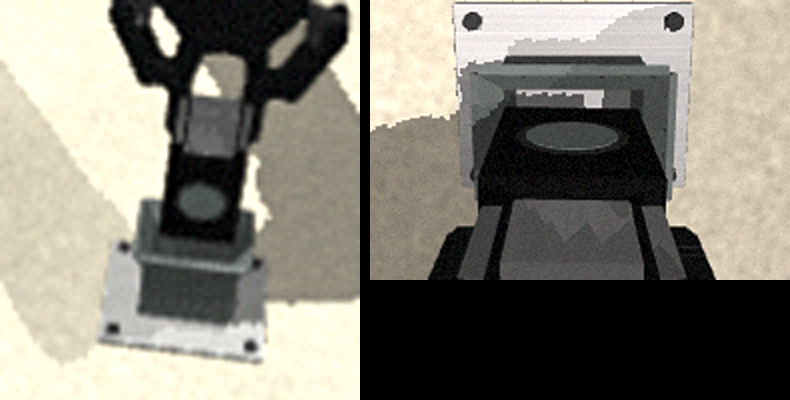

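The cartridge bottom is now just above the lip. Sideways it is centred: cartridge centre about 572, lip 571.5 and foot screws 573 in the crop. I'll check the depth direction by number.

Run:
```python
from fit import *
s=json.load(open("w5.json"));W=cam("wrist",s)
A=R.from_euler("z",-10.4,degrees=True);c=np.array([510.3,123.6,0])
print("pred foot far, mouth far",proj(W,A.apply([(45,0,6),(17,0,60),(17,27,60),(17,-27,60)])+c), "1mm:",proj(W,A.apply([(18,0,60)])+c))
Rt=R.from_euler("xyz",s["tool_rot"],degrees=True);print("module bottom +x edge",proj(W,Rt.apply([(13.3,0,94),(13.3,24,94),(13.3,-24,94)])+s["eef_pos"]))
g=cv2.cvtColor(cv2.imread("pics/w5.png"),cv2.COLOR_BGR2GRAY).astype(float)
r=g[:,260:275].mean(1);print([(i,round(r[i])) for i in list(range(126,136))+list(range(158,188))])
```

```text
pred foot far, mouth far [[261.71 130.81]
 [261.87 173.93]
 [226.92 173.86]
 [296.82 173.99]] 1mm: [[261.88 172.66]]
module bottom +x edge [[259.58 183.27]
 [293.07 183.23]
 [226.09 183.3 ]]
[(126, 152), (127, 151), (128, 152), (129, 151), (130, 152), (131, 67), (132, 150), (133, 156), (134, 154), (135, 153), (158, 40), (159, 34), (160, 35), (161, 33), (162, 59), (163, 70), (164, 70), (165, 71), (166, 71), (167, 60), (168, 47), (169, 47), (170, 47), (171, 46), (172, 47), (173, 45), (174, 57), (175, 119), (176, 125), (177, 98), (178, 89), (179, 91), (180, 91), (181, 90), (182, 92), (183, 90), (184, 19), (185, 2), (186, 4), (187, 5)]
```

arm_command([
  [1,[-0.5,-1.1,0],[0,0,0]],
  [1,[0,0,-5],[0,0,0]],
  [1,[0,0,-7],[0,0,0]],
  [1,[0,0,-7],[0,0,0]],
  [1,[0,0,-7],[0,0,0]],
  [1,[0,0,-7],[0,0,0]],
  [1,[0,0,-7],[0,0,0]],
  [1,[0,0,-5],[0,0,0]],
  [1,[0,0,0],[0,0,0]],
  [1,[0,0,0],[0,0,0]],
])

```text
time_s: 8.05
eef_pos: [510.4, 123.7, 126.9]
tool_rot: [180.0, 0.0, -10.2]
ft_force: [0.1, 0.1, -1.0]
opening: 29.3
grasp_force: 39.9
```

Now 33 mm inside with no contact force. About 26.8 mm remain.

arm_command([
  [1,[0,0,-4],[0,0,0]],
  [1,[0,0,-4],[0,0,0]],
  [1,[0,0,-4],[0,0,0]],
  [1,[0,0,-4],[0,0,0]],
  [1,[0,0,-3],[0,0,0]],
  [1,[0,0,-2],[0,0,0]],
  [1,[0,0,-2],[0,0,0]],
  [1,[0,0,-1],[0,0,0]],
  [1,[0,0,0],[0,0,0]],
  [1,[0,0,0],[0,0,0]],
])

```text
time_s: 8.88
eef_pos: [510.6, 123.8, 103.3]
tool_rot: [-180.0, -0.0, -10.2]
ft_force: [0.9, -0.7, -1.7]
opening: 29.1
grasp_force: 39.9
```

arm_command([
  [1,[0,0,-0.8],[0,0,0]],
  [1,[0,0,-0.5],[0,0,0]],
  [1,[0,0,-0.5],[0,0,0]],
  [1,[0,0,-0.5],[0,0,0]],
  [1,[0,0,-0.4],[0,0,0]],
  [1,[0,0,-0.3],[0,0,0]],
  [1,[0,0,-0.3],[0,0,0]],
  [1,[0,0,0],[0,0,0]],
  [1,[0,0,0],[0,0,0]],
  [1,[0,0,0],[0,0,0]],
])

```text
time_s: 9.72
eef_pos: [510.6, 123.7, 100.0]
tool_rot: [-180.0, -0.0, -10.2]
ft_force: [0.4, 0.4, -0.6]
opening: 29.2
grasp_force: 40.0
```

arm_command([
  [1,[0,0,-0.3],[0,0,0]],
  [1,[0,0,-0.3],[0,0,0]],
  [1,[0,0,-0.3],[0,0,0]],
  [1,[0,0,0],[0,0,0]],
  [1,[0,0,0],[0,0,0]],
  [1,[0,0,0],[0,0,0]],
  [1,[0,0,0],[0,0,0]],
  [1,[0,0,0],[0,0,0]],
  [1,[0,0,0],[0,0,0]],
  [1,[0,0,0],[0,0,0]],
])

```text
time_s: 10.55
eef_pos: [510.9, 123.9, 100.0]
tool_rot: [-180.0, -0.1, -10.2]
ft_force: [-2.8, -0.2, 7.3]
opening: 29.3
grasp_force: 40.9
```

The wrist force went up 7 N at z = 100 (94.1 + 6 expected), so it is seated. Opening the gripper and rising.

arm_command([
  [0.6,[0,0,0],[0,0,0]],
  [0.5,[0,0,0],[0,0,0]],
  [0.3,[0,0,0],[0,0,0]],
  [0.2,[0,0,0],[0,0,0]],
  [0,[0,0,0],[0,0,0]],
  [0,[0,0,0],[0,0,0]],
  [0,[0,0,0],[0,0,0]],
  [0,[0,0,0],[0,0,0]],
  [0,[0,0,0],[0,0,0]],
  [0,[0,0,0],[0,0,0]],
])

```text
time_s: 11.38
eef_pos: [510.6, 123.7, 99.1]
tool_rot: [-180.0, -0.0, -10.2]
ft_force: [-0.3, 0.1, -0.7]
opening: 85.1
grasp_force: 0.0
```

arm_command([
  [0,[0,0,3],[0,0,0]],
  [0,[0,0,8],[0,0,0]],
  [0,[0,0,15],[0,0,0]],
  [0,[0,0,20],[0,0,0]],
  [0,[0,0,25],[0,0,0]],
  [0,[0,0,25],[0,0,0]],
  [0,[0,0,25],[0,0,0]],
  [0,[0,0,15],[0,0,0]],
  [0,[0,0,0],[0,0,0]],
  [0,[0,0,0],[0,0,0]],
])

```text
time_s: 12.22
eef_pos: [511.1, 123.9, 236.5]
tool_rot: [-179.9, -0.1, -10.2]
ft_force: [-0.7, 0.1, -1.2]
opening: 85.1
grasp_force: 0.0
```

Run:
```python
from h import *
s=observe();print(s["eef_pos"],s["ft_force"],s["opening"],s["time_s"])
sc=read_camera("scene")[:,:,::-1];t=read_camera("top")[:,:,::-1]
a=cv2.resize(sc[150:240,200:420],(660,270),interpolation=2);b=cv2.resize(t[140:230,100:320],(660,270),interpolation=2)
cv2.imwrite("pics/c6.png",cv2.convertScaleAbs(np.vstack([a,b]),alpha=1.4))
```

```text
[511.07339516 123.94234683 236.5423211 ] [-0.72044797  0.13298812 -1.21739568] 85.12395940654572 12.2167
```

View pics/c6.png

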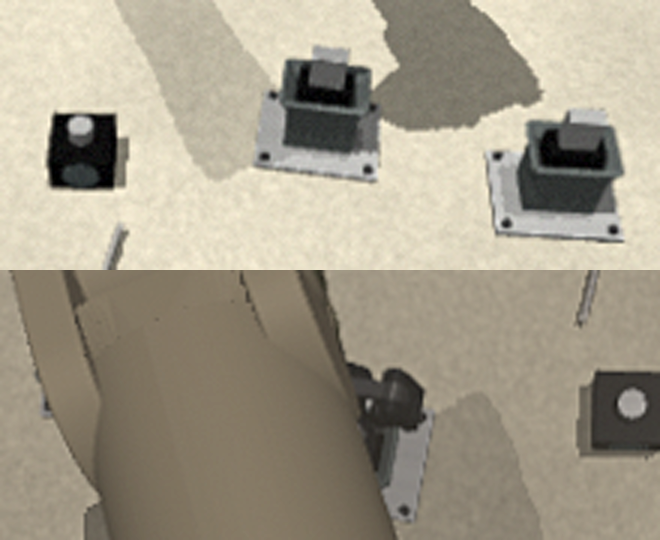

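The crop shows the cartridge at (330,75), seated tab up at the same depth as the stored one at (580,130). The block hasn't moved and the gripper is clear, so I'm handing in.

```bash
python3 -c "
from station import *
print(sign_off())"
```

```text
the job is handed in; nothing more can be done
None
```

The loose cartridge is fully home in the empty case, tab up and lowered all the way before I let go; the stored cartridge and the block were left alone, and I handed the job in at about 12 s.

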